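Gather loose screw caps in the pouring corner of a tote

TASK

Put the stray black screw cap into the grey tote with the other three while the tote stands on the bench, then pick the tote up by its handle and tilt it about 30 degrees towards its notched pouring corner, so that all four caps slide together into that corner ready to be poured out. Finish while still holding the tote like that, in the air and still, well clear of the bench and of the things on it; do not spill any cap, and leave the other things on the bench as they are.

Things in the scene. Friction and masses are not known exactly. Their poses are not given: they have to be found in the camera images.
- tote: Open grey plastic tote, 160 (x) x 120 (y) x 45 mm high, walls and floor 4 mm, about 0.26 kg, loose. Origin: centre of its underside, z up. At its -x,-y corner is a pouring notch: both walls are cut down from 45 to 22 mm over 40 mm. A fixed steel handle bridges its middle (see point handle). It stands upright; its notched corner is the near left one seen from the robot, within about 0.5 rad.
- handle (a point): Centre of the tote's handle: flat-sided bar along the tote's y, 12 mm thick (along x), 22 mm tall, 126 mm long, centre 94 mm above the tote's underside, fixed to two upright straps 24 mm wide on the walls at tote y = +-61 mm. Axes as the tote. The space under the bar is 79 mm high.
- notch_corner (a point): The notched corner of the tote: the point where inner floor and the two inner walls meet, at tote (-76, -56, +4) mm. Axes as the tote: the inside extends 152 mm along +x and 112 mm along +y.
- tote_floor (a point): Middle of the tote's inner floor, 4 mm above its underside; axes as the tote.
- cap_1: One of three black screw caps lying in the tote, round, 26 mm diameter, 14 mm tall, 14 g, flat on the floor. Origin: centre of its underside. Slippery: on the tote's floor the caps start to slide at a slope of about 8 to 13 degrees.
- cap_2: One of three black screw caps lying in the tote, round, 26 mm diameter, 14 mm tall, 14 g, flat on the floor. Origin: centre of its underside. Slippery: on the tote's floor the caps start to slide at a slope of about 8 to 13 degrees.
- cap_3: One of three black screw caps lying in the tote, round, 26 mm diameter, 14 mm tall, 14 g, flat on the floor. Origin: centre of its underside. Slippery: on the tote's floor the caps start to slide at a slope of about 8 to 13 degrees.
- stray_cap: The fourth black screw cap, same as those in the tote (26 mm diameter, 14 mm tall, 14 g), lying flat on the bench outside the tote, to its left or in front of it. Origin: centre of its underside.
- cell: Bystander: small round battery cell standing upright on the bench, 15 mm diameter, 50 mm tall, near the stray cap. Origin: centre of its underside. Light, easily toppled.
- bottle_a: Bystander: brown culture bottle, 39 mm diameter, 119 mm tall, to the left at the back, upright. Origin: centre of its underside.
- cup: Bystander: white lidded specimen cup, 62 mm diameter, 68 mm tall, to the left of the work, partly under the tablet's near side. Origin: centre of its underside.
- side_tablet: Fixed foot of a tilted tablet screen on a swinging arm, to the left; obstacle. Foot at about x 0.55, y 0.31; from it the screen, roughly 180 x 260 mm, 0.15 to 0.36 m above the bench, reaches towards the robot, down to about x 0.29, y 0.14. Origin: a frame point near the screen, 144 mm above the bench.
- unit_wall (a point): A point, 120 mm above the bench, on the upright near wall of the large grey analyser behind the work, a fixed obstacle 0.39 m tall; the wall runs straight from about x 0.58, y 0.23 to x 0.68, y -0.17 in the robot's frame.
- drawers_corner (a point): Top corner, nearest the work, of a fixed grey drawer cabinet to the right of the robot, 195 mm tall; obstacle. From this corner the cabinet reaches about 0.21 m towards the robot and 0.2 m to the right; on its left side a drawer stands open 35 mm, up to 130 mm high.
There are look-alikes about, which are no part of the job. What is shaped like the stray_cap but red is not meant.

How it is judged:
By the outcome, as a careful person would: the job done as asked, in the order asked, and still so for the second after the job is handed in, while the arm keeps its last pose, push and grip.
It also fails if it takes over 69 s, if anything falls off the work surface, if the arm or the gripper's body presses on something with over 40 N, if the wrist force passes 120 N, or if a joint passes its speed limit or range.

ROBOT

A 7-joint arm with a two-finger parallel gripper is mounted at the origin on the work surface; the furniture and walls round the work are solid. World frame = base frame: x ahead of the robot, y to its left, z up, the work surface at z = 0. Lengths are in m, angles in rad, forces in N, time in s.
With the tool pointing down it reaches from about 0.4 to 0.875 m from the base axis. Payload 19.3 kg.
Tool frame: the origin (TCP) lies on the centre line of the jaws, within the pads' length; the fingertips stand 14 mm ahead of it and the grasp point (between the pads) lies 5 mm behind it (bot.tip_extent is the distance from the TCP to the fingertips, in m); z points along the fingers, y is the line along which they close (so a half turn about z gives the same grasp; the last joint's range is limited). The gripper opens to 85 mm and grips with 20 to 120 N. Pads are 22 mm wide; open, the fingers measure 114 mm over their backs; the gripper's body (76 mm by 85 mm) begins 54 mm behind the grasp point. The pads swing forward as they close: fully open they stand 13 mm farther back than shut.
Start: joints at [-1.366, 0.521, -0.036, 1.599, 0.021, 1.021, -0.113], TCP at [0.17, 0.602, 0.245] pointing down, gripper open.
Joint ranges: [-2.91, 2.91], [-0.3, 2.13], [-1.5, 1.42], [0.17, 2.43], [-1.26, 4.41], [0.16, 1.93], [-2.52, 2.52]. Speed limits (rad/s): [1.89, 1.89, 2.39, 2.39, 3.01, 3.01, 3.01].

INTERFACE

Orientations are given as [roll, pitch, yaw] about the fixed x, y, z axes, in that order (R = Rz(yaw) Ry(pitch) Rx(roll)).
In Python, from workcell import monitor, grab_frame, camera_model, bot gives the robot as it stands.
- The arm moves only by the tool move_arm, never from a script. Its argument "moves" is a list of rows, each a list of 4 numbers: the shift along the world's x, y, z in mm, then the turn about the world's z in rad. A call has 1 to 12 rows; each row is the pose to reach, as a shift and turn from the pose commanded when the call began; what a row does not reach only later rows make up. A row lasts 1/8 s, in which the tool goes at most 62.5 mm and 10.7 degrees, less where a joint would pass 70% of its speed; a pose out of reach is approached as far as the arm can. A call with a gripper value outside its range is refused whole. "gripper" is the opening, from 0 (shut) to 1 (fully open), set as the call begins (left out, the last holds). The fingers move at their own pace and stop on an object; "newtons" is the grip in N (left out, the last holds). Time passes only in rows, so rows that repeat a pose let the fingers close. It gives the time, the measured TCP pose, the force, the opening and the grip force at its end, in the units of the state.
- monitor.observe(): the state, without advancing time (a new reading comes with each control period).
- grab_frame(name): name is "scene" or "top"; returns the picture (400x640x3 uint8, blue, green, red); there is no depth.
- camera_model(name): a dict with "vfov" (degrees; the focal length in pixels is half the picture's height over the tangent of half this angle, whatever the lens; pixels are square), "cx", "cy" (the principal point, pixels), "R" (3x3) and "t" (3): a world point X has camera coordinates R X + t. Camera axes: x right, y down, z forward; pixel columns grow to the right and rows downward; lengths in m; the calibration is good to about 2 mm. A picture is of the moment at which its call begins. camera_model takes no time and is no camera call.
- bot.job_done(): hands the job in; it is judged then, once.
The state is a dict: "clock": time; "qpos": joint angles; "qd": joint speeds; "joint_efforts": joint torques, N m; "position": TCP position; "tool_rot": TCP orientation; "force": force on the tool from outside, world axes, zero at the start; "moment": the same for the moment, N m; "grip_width": finger opening in m; "finger_force": force on a finger pad.
Only numpy, scipy, OpenCV 4.12 (cv2) and the standard library are available. Lean on these libraries where they do the work, as an engineer would, in place of code of your own. Each camera call takes 0.05 s, during which the arm holds its last target. There are 200 camera calls.

## Working session

There is one attempt and no reset: what is moved stays moved. The work goes in short steps, Python scripts to look and compute and a tool call to move; the robot and the scene stay as the last step left them, time stands still between calls to the robot, and variables do not carry over. Pictures are saved under pics/ and viewed, at most 10 in all, crops included, and the job is handed in when it is done.

Besides the shell and the picture viewer there is one more tool, called after "Request:" as name(argument=value, ...) on one line, values as JSON. move_arm: Moves the arm, as the interface text tells. Its arguments: {"type":"object","properties":{"moves":{"type":"array","items":{"type":"array","items":{"type":"number"}}},"gripper":{"type":"number"},"newtons":{"type":"number"}},"required":["moves"]}

```bash
mkdir -p pics; ls; python3 - <<'E'
from workcell import monitor, grab_frame, camera_model, bot
import cv2
print([a for a in dir(bot) if a[0]!='_'])
print(monitor.observe())
for n in("scene","top"):
    cv2.imwrite(f"pics/{n}0.png",grab_frame(n)); print(n,camera_model(n))
E
```

```text
pics
['IKError', 'job_done', 'tip_extent']
{'clock': 0.0, 'qpos': array([-1.36620059,  0.52198808, -0.03634343,  1.60000282,  0.02122702,
        1.02113555, -0.11279571]), 'qd': array([-1.07406887e-05,  1.40713785e-03, -1.13179796e-03, -2.16456801e-04,
        8.69435985e-04, -7.53992434e-04, -2.67091249e-04]), 'joint_efforts': array([-1.16666477e-03, -9.27116346e+01,  1.97913520e+00, -3.69923508e+01,
        1.77077658e-02,  8.31539801e-03,  2.91839137e-05]), 'position': array([0.16953793, 0.60122262, 0.24474358]), 'tool_rot': array([-3.14044897e+00,  9.85670858e-05,  2.86681923e+00]), 'force': array([-0.33669341,  0.63611521, -0.66723301]), 'moment': array([-0.04152533, -0.00460035,  0.04101362]), 'finger_force': 0.0, 'grip_width': 0.08527182354545747}
scene {'vfov': 48.35712987224541, 'cx': 325.3261923469493, 'cy': 196.0875217451279, 'R': array([[ 0.74090323, -0.67154782,  0.00927003],
       [-0.56965213, -0.63567556, -0.52097316],
       [ 0.35575112,  0.38071   , -0.85352272]]), 't': array([-0.31720279,  0.35901409,  0.76109673])}
top {'vfov': 56.20957208245118, 'cx': 320.9368045435434, 'cy': 198.19322941523745, 'R': array([[-0.02805274, -0.99955706,  0.00993589],
       [-0.99615936,  0.02712986, -0.0832496 ],
       [ 0.08294317, -0.01223311, -0.99647919]]), 't': array([0.05405653, 0.47631769, 0.93643678])}
```

View pics/scene0.png

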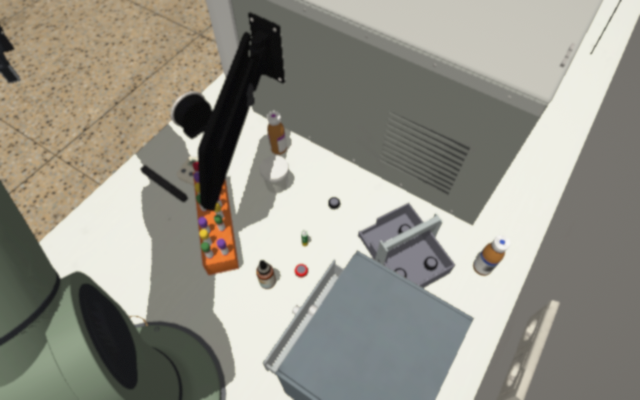

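View pics/top0.png

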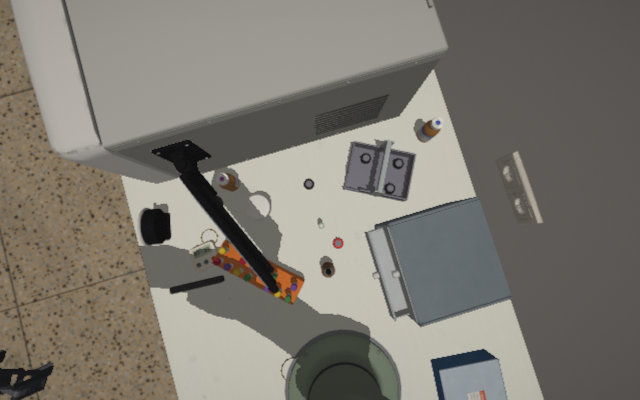

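Scene: the stray cap candidates are the black disc at top (309,184) / scene (334,202), the red cap at top (338,243) / scene (301,270), which is not meant, the black dropper bottle at top (328,269), and the big black round object at top (155,226). The tote is at top (380,170), with its caps at (365,158), (398,163) and (389,188). The cell is at about (320,223). I choose the disc at (309,184).

The moves have no tilt column, so I'll check in free space how the arm behaves at its reach limit. The close crop and the measurements run alongside.

Request:
move_arm(moves=[[0, 0, 62, 0], [0, 0, 124, 0], [0, 0, 186, 0], [0, 0, 248, 0], [0, 0, 310, 0], [0, 0, 372, 0], [0, 0, 434, 0], [0, 0, 496, 0], [0, 0, 558, 0], [0, 0, 620, 0]], gripper=1)

```text
clock: 1.35
position: [0.1571, 0.5612, 0.7192]
tool_rot: [2.999, -0.111, 2.82]
force: [2.0, 2.1, -2.7]
grip_width: 0.0856
finger_force: 0.0
```

```bash
cat > h.py <<'E'
import numpy as np, cv2
from workcell import monitor, grab_frame, camera_model, bot
def ray(n,u,v):
    c=camera_model(n); f=200/np.tan(np.radians(c["vfov"]/2))
    d=c["R"].T@np.array([(u-c["cx"])/f,(v-c["cy"])/f,1]); return -c["R"].T@c["t"],d
def on(n,u,v,z):
    o,d=ray(n,u,v); return o+d*(z-o[2])/d[2]
def proj(n,X):
    c=camera_model(n); f=200/np.tan(np.radians(c["vfov"]/2)); p=c["R"]@np.array(X)+c["t"]
    return np.array([f*p[0]/p[2]+c["cx"],f*p[1]/p[2]+c["cy"]])
E
python3 - <<'E'
from h import *
s=monitor.observe(); print(s["clock"],s["qpos"].round(3),s["position"],s["tool_rot"])
t=cv2.imread("pics/top0.png"); sc=cv2.imread("pics/scene0.png")
a=cv2.resize(t[130:260,295:425],(520,520),interpolation=cv2.INTER_CUBIC)
b=cv2.resize(sc[190:290,290:460],(680,400),interpolation=cv2.INTER_CUBIC)
cv2.imwrite("pics/ct.png",a); cv2.imwrite("pics/cs.png",b)
for n,u,v,z in[("top",309,184,.014),("scene",334,202,.014),("top",320,223,.025)]: print(n,on(n,u,v,z))
E
```

```text
1.35 [-1.588  0.337  0.463  0.759 -0.29   1.929 -0.039] [0.15713332 0.56120577 0.71921901] [ 2.99906814 -0.11105547  2.82046836]
top [0.51559548 0.0705026  0.014     ]
scene [0.51677283 0.07016474 0.014     ]
top [0.41442971 0.04506382 0.025     ]
```

View pics/ct.png

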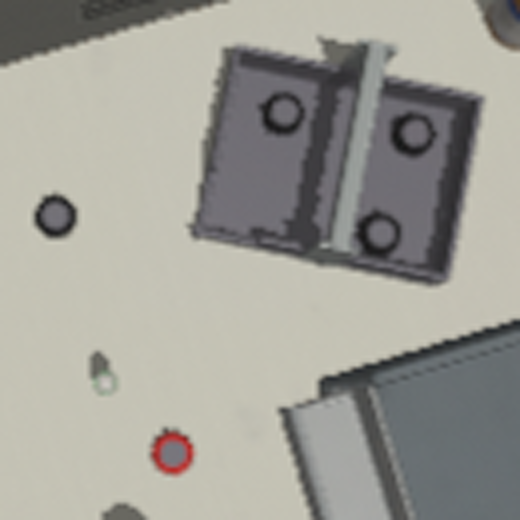

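View pics/cs.png

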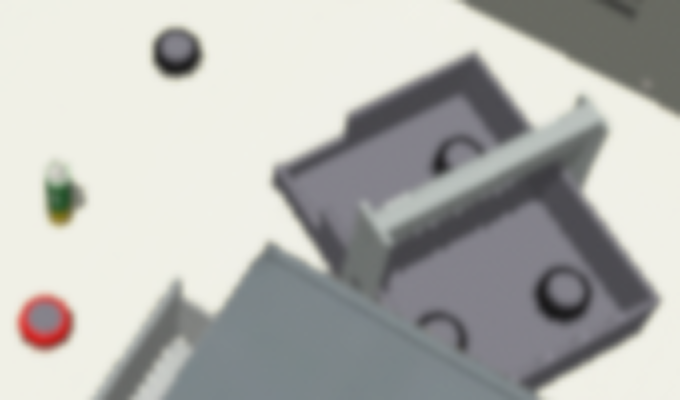

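The crop confirms it: the black disc with no red is the stray cap at about (0.516, 0.070), and the tote's notch is at its left-near corner. At the reach limit the tool tilts because joint 6 stops at 1.93, so I'll see how far that goes.

Request:
move_arm(moves=[[0, 0, 0, 0], [0, 0, 0, 0], [0, 0, 0, 0], [0, 0, 0, 0]])

```text
clock: 1.85
position: [0.1641, 0.5602, 0.7156]
tool_rot: [3.006, -0.115, 2.812]
force: [0.6, 0.3, 0.4]
grip_width: 0.0851
finger_force: 0.0
```

```bash
cat >> h.py <<'E'
from scipy.spatial.transform import Rotation as Ro
def st():
    s=monitor.observe(); z=Ro.from_euler("xyz",s["tool_rot"]).as_matrix()
    print(s["clock"],"q",s["qpos"].round(3),"p",s["position"].round(4),"rpy",s["tool_rot"].round(3),"toolz",z[:,2].round(3),"tooly",z[:,1].round(3),"tilt",np.degrees(np.arccos(-z[2,2])).round(1),"f",s["force"].round(1)); return s
E
python3 -c "
from h import *
st()"
```

```text
1.85 q [-1.563  0.34   0.443  0.762 -0.287  1.929 -0.038] p [0.1641 0.5602 0.7156] rpy [ 3.006 -0.115  2.812] toolz [-0.064  0.164 -0.984] tooly [0.335 0.933 0.134] tilt 10.1 f [0.6 0.3 0.4]
```

Request:
move_arm(moves=[[0, 0, 60, 0], [0, 0, 120, 0], [0, 0, 120, 0], [0, 0, 120, 0], [0, 0, 120, 0]])

```text
clock: 2.48
position: [0.1415, 0.5108, 0.8322]
tool_rot: [2.779, -0.168, 2.82]
force: [-0.3, 0.0, 0.0]
grip_width: 0.0858
finger_force: 0.0
```

```bash
python3 -c "
from h import *
st()"
```

```text
2.475 q [-1.745  0.218  0.698  0.67  -0.38   1.933 -0.066] p [0.1415 0.5108 0.8322] rpy [ 2.779 -0.168  2.82 ] toolz [-0.036  0.386 -0.922] tooly [0.352 0.868 0.349] tilt 22.8 f [-0.3  0.   0. ]
```

```bash
python3 - <<'E'
from h import *
t=cv2.imread("pics/top0.png"); sc=cv2.imread("pics/scene0.png")
C={"LF":on("top",352,141.75,.045),"RF":on("top",415.5,154.2,.045),"RN":on("top",405,200.8,.045),"NN":on("top",343.8,188.8,.022)}
for k in C: print(k,C[k].round(4))
# scene corners (crop*4): far-left, right-near/far
S={"LF":on("scene",290+472/4,190+55/4,.045),"RF":on("scene",290+658/4,190+300/4,.045),"NN":on("scene",290+275/4,190+175/4,.022)}
for k in S: print("s",k,S[k].round(4))
loc={"LF":(-80,60),"RF":(80,60),"RN":(80,-60),"NN":(-80,-60)}
def fit(D):
    P=np.array([loc[k] for k in D])/1e3; Q=np.array([D[k][:2] for k in D]); pm,qm=P.mean(0),Q.mean(0)
    U,_,V=np.linalg.svd((P-pm).T@(Q-qm)); R=V.T@np.diag([1,np.linalg.det(V.T@U.T)])@U.T
    t=qm-R@pm; print("tote",t.round(4),np.degrees(np.arctan2(R[1,0],R[0,0])).round(2),"res mm",((Q-P@R.T-t)*1e3).round(1).tolist()); return t,R
fit(C); t0,R=fit({**C}); fit(S)
# handle top edges
for z in(.105,):
  for u,v in((378,45),(345,248)): 
    print("bar",on("top",295+u/4,130+v/4,z).round(4))
for n,u,v in(("scene",290+595/4,190+115/4),("scene",290+388/4,190+222/4)): print("bar s",on(n,u,v,.105).round(4))
for k,(u,v) in{"c1":(283,113),"c2":(413,133),"c3":(380,233)}.items():
    p=on("top",295+u/4,130+v/4,.018); print(k,p.round(3),(R.T@(p[:2]-t0)*1e3).round(0))
# stray cap by mask: dark blob
for n,im,(u,v) in(("top",cv2.imread("pics/top0.png"),(309,184)),("scene",sc,(334,202))):
    g=cv2.cvtColor(im,cv2.COLOR_BGR2GRAY)[v-9:v+10,u-9:u+10]; m=(g<150).astype("uint8")
    M=cv2.moments(m,True); uu,vv=M["m10"]/M["m00"]+u-9,M["m01"]/M["m00"]+v-9
    print(n,M["m00"],on(n,uu,vv,.009).round(4))
for z in(0,.05): print("cell",on("top",295+ (98 if z==0 else 104)/4,130+(357 if z==0 else 383)/4,z).round(3))
print("cell s",on("scene",290+60/4,190+220/4,0).round(3)); print("cup",on("top",260,205,.068).round(3))
E
```

```text
LF [ 0.616 -0.041  0.045]
RF [ 0.5801 -0.1998  0.045 ]
RN [ 0.4633 -0.1678  0.045 ]
NN [ 0.4999 -0.0181  0.022 ]
s LF [ 0.6151 -0.0483  0.045 ]
s RF [ 0.5804 -0.1998  0.045 ]
s NN [ 0.4998 -0.0224  0.022 ]
tote [ 0.5398 -0.1067] -103.24 res mm [[-0.6, 1.5], [0.2, -1.5], [0.2, 3.0], [0.2, -3.1]]
tote [ 0.5398 -0.1067] -103.24 res mm [[-0.6, 1.5], [0.2, -1.5], [0.2, 3.0], [0.2, -3.1]]
tote [ 0.5397 -0.1118] -102.63 res mm [[-0.7, -1.4], [-0.4, 3.2], [1.2, -1.8]]
bar [ 0.6008 -0.1235  0.105 ]
bar [ 0.4812 -0.099   0.105 ]
bar s [ 0.6002 -0.1261  0.105 ]
bar s [ 0.4877 -0.0992  0.105 ]
c1 [ 0.578 -0.078  0.018] [-37.  31.]
c2 [ 0.563 -0.161  0.018] [48. 35.]
c3 [ 0.499 -0.137  0.018] [ 39. -33.]
top 99.0 [0.5172 0.0723 0.009 ]
scene 119.0 [0.5172 0.0714 0.009 ]
cell [0.425 0.046 0.   ]
cell [0.407 0.043 0.05 ]
cell s [0.408 0.04  0.   ]
cup [0.461 0.189 0.068]
```

Request:
move_arm(moves=[[20, -30, -60, -0.1], [40, -60, -110, -0.25], [65, -100, -155, -0.4], [95, -145, -195, -0.55], [128, -195, -235, -0.7], [160, -245, -270, -0.85], [193, -295, -305, -1.0], [225, -345, -330, -1.15], [258, -395, -350, -1.3], [290, -445, -370, -1.45], [320, -490, -380, -1.518], [347, -530, -385, -1.518]], gripper=0.6)

```text
clock: 3.98
position: [0.3957, 0.1254, 0.5027]
tool_rot: [2.783, -0.167, 1.296]
force: [1.6, 1.1, 1.0]
grip_width: 0.0518
finger_force: 0.0
```

```bash
python3 -c "
from h import *
st()"
```

```text
3.975 q [-0.921 -0.279  0.247  1.924  0.287  1.156 -1.048] p [0.3957 0.1254 0.5027] rpy [ 2.783 -0.167  1.296] toolz [ 0.38   0.055 -0.923] tooly [ 0.886 -0.31   0.346] tilt 22.6 f [1.6 1.1 1. ]
```

Request:
move_arm(moves=[[0, 0, 30, 0.18], [10, 0, 50, 0.36], [20, 0, 80, 0.54], [30, 0, 100, 0.72], [40, 0, 120, 0.9], [50, 0, 120, 1.08], [60, 0, 120, 1.26], [70, 0, 120, 1.44], [80, 0, 120, 1.62], [90, 0, 120, 1.8], [100, 0, 120, 1.98], [100, 0, 120, 2.16]])

```text
clock: 5.48
position: [0.4947, 0.1281, 0.6164]
tool_rot: [2.793, -0.187, -3.117]
force: [-0.3, -0.6, -0.3]
grip_width: 0.0512
finger_force: 0.0
```

```bash
python3 -c "
from h import *
st()"
```

```text
5.475 q [-0.591  0.295  0.666  1.16  -0.546  1.924  1.487] p [0.4947 0.1281 0.6164] rpy [ 2.793 -0.187 -3.117] toolz [-0.182  0.337 -0.924] tooly [0.041 0.941 0.336] tilt 22.5 f [-0.3 -0.6 -0.3]
```

Request:
move_arm(moves=[[0, -30, 0, -0.18], [0, -60, 0, -0.36], [0, -90, 0, -0.54], [0, -120, 0, -0.72], [-5, -150, -20, -0.9], [-10, -170, -50, -1.08], [-20, -190, -90, -1.26], [-30, -200, -130, -1.44], [-40, -200, -160, -1.62], [-50, -200, -190, -1.8], [-60, -200, -215, -1.98], [-65, -200, -215, -2.16]])

```text
clock: 6.98
position: [0.4283, -0.0722, 0.401]
tool_rot: [2.794, -0.184, 1.017]
force: [0.4, 0.2, 1.3]
grip_width: 0.0515
finger_force: 0.0
```

```bash
python3 -c "
from h import *
st()"
```

```text
6.975 q [-0.439 -0.201  0.371  2.112  0.174  0.835 -0.739] p [ 0.4283 -0.0722  0.401 ] rpy [ 2.794 -0.184  1.017] toolz [ 0.38  -0.033 -0.924] tooly [ 0.767 -0.548  0.335] tilt 22.4 f [0.4 0.2 1.3]
```

Request:
move_arm(moves=[[-40, 7, 0, 0], [-80, 14, 0, 0], [-80, 14, 0, 0], [-80, 14, 0, 0]])

```text
clock: 7.48
position: [0.3622, -0.0626, 0.4057]
tool_rot: [2.791, -0.188, 1.025]
force: [0.2, -0.2, -0.2]
grip_width: 0.0512
finger_force: 0.0
```

```bash
python3 -c "
from h import *
st()"
```

```text
7.475 q [ 0.079 -0.3   -0.071  2.189  0.006  0.856 -0.576] p [ 0.3622 -0.0626  0.4057] rpy [ 2.791 -0.188  1.025] toolz [ 0.385 -0.028 -0.923] tooly [ 0.769 -0.543  0.337] tilt 22.7 f [ 0.2 -0.2 -0.2]
```

Request:
move_arm(moves=[[-40, 7, 0, 0], [-80, 14, 0, 0], [-120, 21, 0, 0], [-120, 21, 0, 0]])

```text
clock: 7.98
position: [0.3262, -0.0577, 0.3671]
tool_rot: [2.869, -0.223, 1.007]
force: [-1.4, -2.7, 0.7]
grip_width: 0.0512
finger_force: 0.0
```

```bash
python3 -c "
from h import *
st()"
```

```text
7.975 q [ 0.43  -0.304 -0.273  2.273 -0.229  0.833 -0.312] p [ 0.3262 -0.0577  0.3671] rpy [ 2.869 -0.223  1.007] toolz [ 0.342  0.036 -0.939] tooly [ 0.782 -0.565  0.263] tilt 20.1 f [-1.4 -2.7  0.7]
```

Request:
move_arm(moves=[[-50, 8, 20, 0], [-100, 16, 40, 0], [-150, 24, 40, 0], [-200, 30, 40, 0], [-200, 30, 40, 0]])

```text
clock: 8.6
position: [0.2923, -0.0311, 0.3349]
tool_rot: [2.964, -0.194, 1.013]
force: [0.4, 1.2, 0.7]
grip_width: 0.0514
finger_force: 0.0
```

```bash
python3 -c "
from h import *
st()"
```

```text
8.6 q [ 0.55  -0.304 -0.414  2.328 -0.293  0.868 -0.273] p [ 0.2923 -0.0311  0.3349] rpy [ 2.964 -0.194  1.013] toolz [ 0.251  0.068 -0.966] tooly [ 0.817 -0.55   0.173] tilt 15.0 f [0.4 1.2 0.7]
```

Request:
move_arm(moves=[[-50, 0, 30, -0.15], [-100, 0, 60, -0.3], [-150, 0, 90, -0.35], [-200, 0, 90, -0.35], [-250, 0, 90, -0.35], [-250, 0, 90, -0.35]])

```text
clock: 9.35
position: [0.2245, -0.021, 0.3023]
tool_rot: [-3.128, -0.107, 0.668]
force: [-0.3, -1.1, 0.7]
grip_width: 0.0514
finger_force: 0.0
```

```bash
python3 -c "
from h import *
st()"
```

```text
9.35 q [ 0.264 -0.304 -0.238  2.402 -0.183  0.971 -0.77 ] p [ 0.2245 -0.021   0.3023] rpy [-3.128 -0.107  0.668] toolz [ 0.075  0.077 -0.994] tooly [ 0.62  -0.784 -0.014] tilt 6.2 f [-0.3 -1.1  0.7]
```

Request:
move_arm(moves=[[0, 0, 20, -0.18], [0, 0, 40, -0.36], [0, 0, 40, -0.54], [0, 0, 40, -0.72], [-30, 0, 40, -0.87], [-60, 0, 40, -0.87], [-90, 0, 40, -0.87], [-90, 0, 40, -0.87]])

```text
clock: 10.35
position: [0.1669, -0.0247, 0.3151]
tool_rot: [-2.735, 0.025, -0.202]
force: [-0.2, 0.5, 0.2]
grip_width: 0.0513
finger_force: 0.0
```

```bash
python3 -c "
from h import *
st()"
```

```text
10.35 q [ 0.425 -0.304  0.052  2.43  -0.4    1.183 -1.12 ] p [ 0.1669 -0.0247  0.3151] rpy [-2.735  0.025 -0.202] toolz [ 0.057  0.392 -0.918] tooly [-0.194 -0.898 -0.396] tilt 23.4 f [-0.2  0.5  0.2]
```

Request:
move_arm(moves=[[30, -5, 25, 0.13], [60, -10, 50, 0.26], [90, -15, 75, 0.39], [120, -20, 100, 0.52], [160, -30, 120, 0.65], [200, -40, 140, 0.78], [250, -50, 150, 0.91], [290, -60, 160, 1.04], [330, -65, 170, 1.17], [370, -70, 180, 1.3], [370, -70, 180, 1.43], [370, -70, 180, 1.53]])

```text
clock: 11.85
position: [0.5356, -0.0938, 0.489]
tool_rot: [-2.745, 0.026, 1.335]
force: [0.4, 0.5, 0.3]
grip_width: 0.0513
finger_force: 0.0
```

```bash
python3 -c "
from h import *
st()"
```

```text
11.85 q [-0.057  0.484  0.25   1.137 -0.118  1.932 -0.073] p [ 0.5356 -0.0938  0.489 ] rpy [-2.745  0.026  1.335] toolz [-0.382  0.068 -0.922] tooly [ 0.894 -0.225 -0.387] tilt 22.8 f [0.4 0.5 0.3]
```

Request:
move_arm(moves=[[0, 0, 45, 0], [0, 0, 90, 0], [0, 0, 135, 0], [0, 0, 180, 0], [0, 0, 180, 0]])

```text
clock: 12.48
position: [0.5688, -0.0965, 0.5812]
tool_rot: [-2.982, -0.051, 1.309]
force: [2.0, -2.2, 2.3]
grip_width: 0.0515
finger_force: 0.0
```

```bash
python3 -c "
from h import *
st()"
```

```text
12.475 q [-0.198  0.447  0.573  0.981 -0.292  1.932  0.008] p [ 0.5688 -0.0965  0.5812] rpy [-2.982 -0.051  1.309] toolz [-0.141  0.09  -0.986] tooly [ 0.956 -0.248 -0.159] tilt 9.6 f [ 2.  -2.2  2.3]
```

Request:
move_arm(moves=[[0, 0, 0, 0.18], [0, 0, 0, 0.36], [0, 0, 0, 0.55], [0, 0, 30, 0.6], [0, 0, 70, 0.6], [0, 0, 70, 0.6]])

```text
clock: 13.22
position: [0.5488, -0.0812, 0.6565]
tool_rot: [-3.106, 0.043, 1.908]
force: [1.8, 1.4, -0.4]
grip_width: 0.0513
finger_force: 0.0
```

```bash
python3 -c "
from h import *
st()"
```

```text
13.225 q [-0.452  0.378  0.844  0.941 -0.239  1.933  0.605] p [ 0.5488 -0.0812  0.6565] rpy [-3.106  0.043  1.908] toolz [-0.019 -0.053 -0.998] tooly [ 0.944  0.329 -0.035] tilt 3.2 f [ 1.8  1.4 -0.4]
```

Request:
move_arm(moves=[[-5, 30, -50, -0.15], [-10, 60, -100, -0.3], [-20, 90, -150, -0.45], [-30, 120, -210, -0.557], [-32, 153, -270, -0.557], [-32, 153, -330, -0.557], [-32, 153, -390, -0.557], [-32, 153, -450, -0.557], [-32, 153, -510, -0.557], [-32, 153, -560, -0.557], [-32, 153, -560, -0.557]])

```text
clock: 14.6
position: [0.5151, 0.0708, 0.0939]
tool_rot: [-3.101, 0.045, 1.35]
force: [0.6, -0.2, 1.4]
grip_width: 0.0513
finger_force: 0.0
```

```bash
python3 -c "
from h import *
st()
t=grab_frame('top');s=grab_frame('scene')
for n,i in(('top',t),('scene',s)):
    u,v=proj(n,[.517,.072,.03]).astype(int); c=i[max(0,v-50):v+50,u-75:u+75]; cv2.imwrite(f'pics/{n}1.png',cv2.resize(c,None,fx=2.6,fy=2.6))
a=[cv2.imread(f'pics/{n}1.png') for n in('top','scene')]; cv2.imwrite('pics/pair1.png',np.hstack(a))
"
```

```text
14.6 q [-0.698  0.709  0.625  1.973 -0.582  0.708  0.067] p [0.5151 0.0708 0.0939] rpy [-3.101  0.045  1.35 ] toolz [-0.05  -0.035 -0.998] tooly [ 0.975 -0.22  -0.041] tilt 3.5 f [ 0.6 -0.2  1.4]
```

View pics/pair1.png

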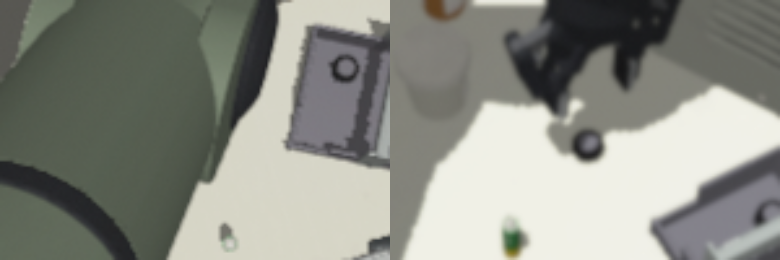

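The gripper (right view) hangs above the cap at (588,145), and the cell and tote are untouched. I'll descend and close.

Request:
move_arm(moves=[[2, 1, -40, 0], [3, 1, -70, 0], [3, 1, -77, 0], [3, 1, -77, 0], [3, 1, -77, 0]])

```text
clock: 15.32
position: [0.5206, 0.0726, 0.0207]
tool_rot: [-3.107, 0.041, 1.35]
force: [-0.8, -0.0, 0.2]
grip_width: 0.051
finger_force: 0.0
```

Request:
move_arm(moves=[[0, 0, 0, 0], [0, 0, 0, 0], [0, 0, 0, 0], [0, 0, 0, 0], [0, 0, 0, 0]], gripper=0, newtons=30)

```text
clock: 15.95
position: [0.5201, 0.0725, 0.0199]
tool_rot: [-3.106, 0.042, 1.35]
force: [-2.3, 1.3, 12.6]
grip_width: 0.0243
finger_force: 28.8
```

Request:
move_arm(moves=[[0, 0, 40, 0], [0, 0, 100, 0], [0, -20, 130, 0], [5, -60, 130, 0], [12, -100, 130, 0], [18, -124, 130, 0], [18, -124, 100, 0], [18, -124, 60, 0], [18, -124, 60, 0], [18, -124, 60, 0]])

```text
clock: 17.2
position: [0.5382, -0.0519, 0.0804]
tool_rot: [-3.106, 0.042, 1.35]
force: [1.2, 0.2, 0.1]
grip_width: 0.0236
finger_force: 29.8
```

```bash
python3 -c "
from h import *
st(); i=grab_frame('scene')
u,v=proj('scene',[.54,-.06,.06]).astype(int); c=i[v-65:v+65,u-90:u+90]; cv2.imwrite('pics/s2.png',cv2.resize(c,None,fx=3,fy=3,interpolation=cv2.INTER_CUBIC))"
```

```text
17.2 q [-0.444  0.746  0.6    1.934 -0.584  0.689  0.289] p [ 0.5382 -0.0519  0.0804] rpy [-3.106  0.042  1.35 ] toolz [-0.044 -0.034 -0.998] tooly [ 0.975 -0.22  -0.035] tilt 3.2 f [1.2 0.2 0.1]
```

View pics/s2.png

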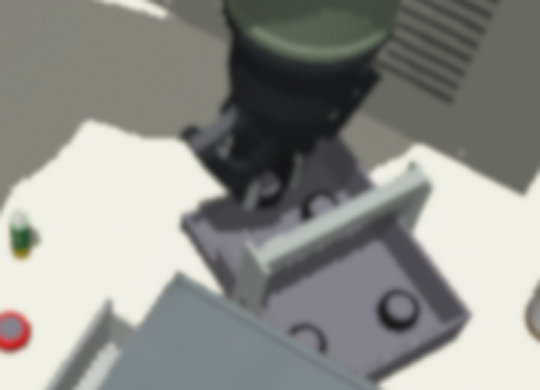

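The held cap shows between the fingers at (275,185), over the notch half of the tote. I'll lower and release.

Request:
move_arm(moves=[[0, 0, -25, 0], [0, 0, -45, 0], [0, 0, -45, 0], [0, 0, -45, 0]])

```text
clock: 17.75
position: [0.538, -0.0518, 0.0348]
tool_rot: [-3.106, 0.042, 1.35]
force: [-0.3, 1.0, -0.9]
grip_width: 0.0238
finger_force: 29.8
```

Request:
move_arm(moves=[[0, 0, 0, 0], [0, 0, 0, 0], [0, 0, 10, 0], [0, 0, 50, 0], [0, 0, 110, 0], [0, 0, 160, 0], [0, 0, 160, 0]], gripper=0.42)

```text
clock: 18.62
position: [0.5391, -0.0518, 0.1979]
tool_rot: [-3.111, 0.04, 1.35]
force: [0.1, -0.1, -0.8]
grip_width: 0.0361
finger_force: 0.0
```

Request:
move_arm(moves=[[0, -5, 0, -0.18], [0, -12, 0, -0.36], [1, -20, 0, -0.54], [1, -28, 0, -0.72], [1, -36, 0, -0.9], [1, -44, 0, -1.08], [1, -52, 0, -1.26], [1, -58, 0, -1.44], [1, -58, 0, -1.571], [1, -58, -30, -1.571], [1, -58, -40, -1.571]], gripper=0.6)

```text
clock: 20.0
position: [0.5379, -0.1093, 0.1528]
tool_rot: [-3.105, 0.044, -0.221]
force: [-0.5, -0.1, 0.2]
grip_width: 0.051
finger_force: 0.0
```

```bash
python3 -c "
from h import *
st(); i=grab_frame('scene'); t=grab_frame('top')
u,v=proj('scene',[.54,-.10,.06]).astype(int); c=i[v-65:v+65,u-80:u+80]; d=t[120:250,290:420]
cv2.imwrite('pics/s3.png',np.hstack([cv2.resize(x,None,fx=2.7,fy=2.7,interpolation=cv2.INTER_CUBIC) for x in(c,d)]))"
```

```text
20.0 q [-0.539  0.835  1.052  1.883 -0.884  1.039 -0.868] p [ 0.5379 -0.1093  0.1528] rpy [-3.105  0.044 -0.221] toolz [-0.035  0.045 -0.998] tooly [-0.22  -0.975 -0.036] tilt 3.3 f [-0.5 -0.1  0.2]
```

View pics/s3.png

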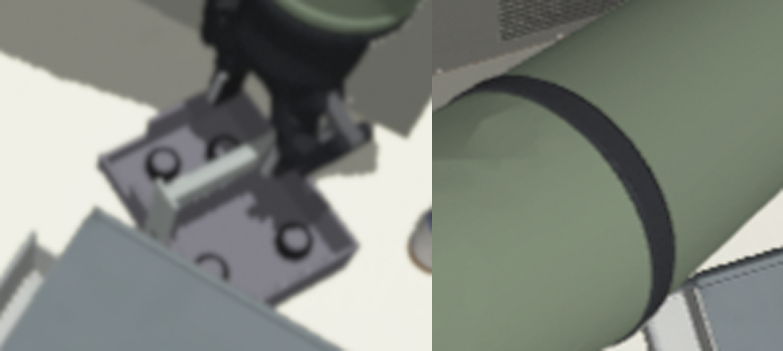

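The stray cap lies flat in the tote at (163,163), with cap_1 beside it at (222,150). The fingers straddle the bar. I'll descend and grip.

Request:
move_arm(moves=[[1, 0, -30, 0], [2, 0, -55, 0], [2, 0, -67, 0], [2, 0, -67, 0], [2, 0, -67, 0]])

```text
clock: 20.72
position: [0.5411, -0.1098, 0.0881]
tool_rot: [-3.105, 0.041, -0.221]
force: [-0.3, 0.6, 0.2]
grip_width: 0.0513
finger_force: 0.0
```

Request:
move_arm(moves=[[0, 0, 0, 0], [0, 0, 0, 0], [0, 0, 0, 0], [0, 0, 0, 0], [0, 0, 0, 0], [0, 0, 0, 0]], gripper=0, newtons=110)

```text
clock: 21.48
position: [0.5409, -0.1097, 0.0879]
tool_rot: [-3.105, 0.042, -0.221]
force: [-2.6, 2.8, 14.1]
grip_width: 0.0105
finger_force: 107.5
```

```bash
python3 -c "
from h import *
st()"
```

```text
21.475 q [-0.486  0.913  0.955  1.91  -0.986  0.939 -0.8  ] p [ 0.5409 -0.1097  0.0879] rpy [-3.105  0.042 -0.221] toolz [-0.033  0.045 -0.998] tooly [-0.22  -0.975 -0.036] tilt 3.2 f [-2.6  2.8 14.1]
```

Request:
move_arm(moves=[[0, 0, 8, 0], [0, 0, 25, 0], [0, 0, 50, 0], [0, 0, 80, 0], [0, 0, 110, 0], [0, 0, 140, 0], [0, 0, 170, 0], [0, 0, 200, 0], [0, 0, 225, 0], [0, 0, 240, 0], [0, 0, 250, 0], [0, 0, 250, 0]])

```text
clock: 22.98
position: [0.5407, -0.1096, 0.3373]
tool_rot: [-3.105, 0.042, -0.221]
force: [0.2, -0.4, -2.1]
grip_width: 0.0105
finger_force: 107.5
```

Request:
move_arm(moves=[[0, 0, 10, 0.04], [0, 0, 25, 0.12], [-5, 0, 40, 0.2], [-10, 0, 55, 0.28], [-15, 0, 70, 0.36], [-20, 0, 85, 0.44], [-25, 0, 100, 0.52], [-30, 0, 110, 0.6], [-30, 0, 120, 0.68], [-30, 0, 125, 0.76], [-30, 0, 130, 0.84], [-30, 0, 130, 0.9]])

```text
clock: 24.48
position: [0.5106, -0.1098, 0.4675]
tool_rot: [-3.106, 0.042, 0.683]
force: [-0.7, -0.3, -3.6]
grip_width: 0.0103
finger_force: 107.5
```

```bash
python3 -c "
from h import *
st()"
```

```text
24.475 q [-0.686  0.391  1.149  1.511 -0.333  1.521 -0.421] p [ 0.5106 -0.1098  0.4675] rpy [-3.106  0.042  0.683] toolz [-0.055  0.001 -0.998] tooly [ 0.629 -0.776 -0.036] tilt 3.2 f [-0.7 -0.3 -3.6]
```

Request:
move_arm(moves=[[0, 0, 15, 0], [0, 0, 35, 0], [0, 0, 60, 0], [0, 0, 85, 0], [0, 0, 110, 0], [0, 0, 135, 0], [0, 0, 160, 0], [0, 0, 185, 0], [0, 0, 200, 0], [0, 0, 210, 0], [0, 0, 210, 0]])

```text
clock: 25.85
position: [0.5057, -0.1094, 0.6611]
tool_rot: [-3.124, 0.025, 0.678]
force: [-0.2, -1.2, -2.8]
grip_width: 0.01
finger_force: 107.6
```

```bash
cat >> h.py <<'E'
R0=Ro.from_euler("xyz",[-3.105,.042,-.221]); T0=Ro.from_euler("z",np.radians(-102.7))
def tote(s):
    D=Ro.from_euler("xyz",s["tool_rot"])*R0.inv()*T0; M=D.as_matrix()
    d=M.T@[0,0,-1] # gravity in tote frame
    print("tote tilt",np.degrees(np.arccos(M[2,2])).round(1),"downhill in tote deg (225=notch diag)",np.degrees(np.arctan2(d[1],d[0]))%360)
    for c in((-80,-60,0),(80,-60,0),(80,60,0),(-80,60,0)):
        print((s["position"]+M@(np.array(c)/1e3-[0,0,.087])).round(3),end=" ")
E
python3 -c "
from h import *
tote(st())"
```

```text
25.85 q [-0.228  0.256  0.491  1.008 -0.117  1.933 -0.682] p [ 0.5057 -0.1094  0.6611] rpy [-3.124  0.025  0.678] toolz [-0.031 -0.002 -1.   ] tooly [ 0.627 -0.779 -0.017] tilt 1.8 f [-0.2 -1.2 -2.8]
tote tilt 1.5 downhill in tote deg (225=notch diag) 220.80304398541256
[ 0.411 -0.085  0.572] [ 0.511 -0.21   0.575] [ 0.605 -0.134  0.577] [ 0.504 -0.01   0.574]
```

Request:
move_arm(moves=[[0, 0, 10, 0], [0, 0, 25, 0], [0, 0, 45, 0], [0, 0, 65, 0], [0, 0, 85, 0], [0, 0, 105, 0], [0, 0, 120, 0], [0, 0, 120, 0], [0, 0, 120, 0]])

```text
clock: 26.98
position: [0.4844, -0.0916, 0.7251]
tool_rot: [3.041, -0.05, 0.687]
force: [1.0, 0.5, -4.4]
grip_width: 0.0102
finger_force: 107.5
```

```bash
python3 -c "
from h import *
tote(st())"
```

```text
26.975 q [-0.497  0.177  0.744  0.965 -0.105  1.933 -0.696] p [ 0.4844 -0.0916  0.7251] rpy [ 3.041 -0.05   0.687] toolz [ 0.102 -0.046 -0.994] tooly [ 0.627 -0.773  0.1  ] tilt 6.4 f [ 1.   0.5 -4.4]
tote tilt 9.4 downhill in tote deg (225=notch diag) 213.85015894222337
[ 0.402 -0.072  0.623] [ 0.502 -0.196  0.645] [ 0.594 -0.119  0.656] [0.494 0.004 0.634]
```

Request:
move_arm(moves=[[2, 0, 10, -0.05], [5, 0, 25, -0.1], [8, 0, 45, -0.15], [12, 0, 65, -0.2], [15, 0, 85, -0.22], [18, 0, 105, -0.22], [20, 0, 120, -0.22], [20, 0, 130, -0.22], [20, 0, 130, -0.22]])

```text
clock: 28.1
position: [0.4798, -0.0179, 0.7535]
tool_rot: [2.981, -0.076, 0.853]
force: [3.1, -3.7, -3.6]
grip_width: 0.0104
finger_force: 108.0
```

```bash
python3 -c "
from h import *
tote(st())"
```

```text
28.1 q [-0.787  0.139  0.859  0.944 -0.07   1.932 -0.697] p [ 0.4798 -0.0179  0.7535] rpy [ 2.981 -0.076  0.853] toolz [ 0.169 -0.049 -0.984] tooly [ 0.735 -0.659  0.159] tilt 10.1 f [ 3.1 -3.7 -3.6]
tote tilt 13.1 downhill in tote deg (225=notch diag) 210.86188518933355
[ 0.402 -0.014  0.646] [ 0.519 -0.119  0.677] [ 0.596 -0.029  0.691] [0.48  0.076 0.66 ]
```

Request:
move_arm(moves=[[0, 0, 15, 0], [0, 0, 40, 0], [0, 0, 65, 0], [0, 0, 90, 0], [0, 0, 110, 0], [0, 0, 125, 0], [0, 0, 130, 0], [0, 0, 130, 0]])

```text
clock: 29.1
position: [0.4721, -0.0329, 0.7887]
tool_rot: [2.914, -0.123, 0.836]
force: [-0.4, 0.2, -2.9]
grip_width: 0.0104
finger_force: 108.2
```

```bash
python3 -c "
from h import *
tote(st())"
```

```text
29.1 q [-0.775  0.097  0.817  0.89  -0.017  1.933 -0.727] p [ 0.4721 -0.0329  0.7887] rpy [ 2.914 -0.123  0.836] toolz [ 0.248 -0.062 -0.967] tooly [ 0.704 -0.674  0.224] tilt 14.8 f [-0.4  0.2 -2.9]
tote tilt 17.8 downhill in tote deg (225=notch diag) 212.2209945018705
[ 0.403 -0.028  0.675] [ 0.515 -0.136  0.717] [ 0.593 -0.047  0.736] [0.482 0.06  0.695]
```

Request:
move_arm(moves=[[0, 10, 20, 0], [0, 25, 45, 0], [0, 40, 75, 0], [0, 55, 105, 0], [0, 70, 135, 0], [0, 80, 160, 0], [0, 90, 180, 0], [0, 90, 200, 0], [0, 90, 200, 0], [0, 90, 200, 0]])

```text
clock: 30.35
position: [0.4866, -0.0112, 0.8609]
tool_rot: [2.745, -0.208, 0.793]
force: [0.0, -1.0, -3.1]
grip_width: 0.0105
finger_force: 108.3
```

```bash
python3 -c "
from h import *
tote(st())"
```

```text
30.35 q [-0.83   0.121  0.8    0.706  0.075  1.933 -0.831] p [ 0.4866 -0.0112  0.8609] rpy [ 2.745 -0.208  0.793] toolz [ 0.409 -0.135 -0.903] tooly [ 0.601 -0.704  0.378] tilt 25.5 f [ 0.  -1.  -3.1]
tote tilt 28.5 downhill in tote deg (225=notch diag) 210.78125806885635
[ 0.44  -0.009  0.737] [ 0.533 -0.121  0.803] [ 0.613 -0.036  0.832] [0.52  0.076 0.766]
```

```bash
python3 -c "
from h import *
c=camera_model('top'); print(-c['R'].T@c['t']); c=camera_model('scene'); print(-c['R'].T@c['t'])
i=grab_frame('scene'); t=grab_frame('top')
cv2.imwrite('pics/s4.png',np.hstack([cv2.resize(x,(400,250)) for x in(i,t)]))
cv2.imwrite('pics/s4full.png',i);cv2.imwrite('pics/t4full.png',t)"
```

```text
[0.39833372 0.05256568 0.97225593]
[ 0.16876869 -0.27455749  0.83959053]
```

View pics/s4.png

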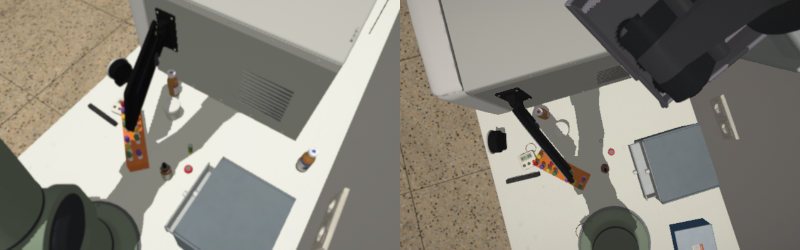

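Request:
move_arm(moves=[[0, -3, -12, 0], [0, -10, -35, 0], [0, -18, -65, 0], [-3, -26, -100, 0], [-5, -34, -135, 0], [-7, -42, -170, 0], [-10, -50, -205, 0], [-10, -55, -240, 0], [-10, -60, -270, 0], [-10, -60, -290, 0], [-10, -60, -300, 0], [-10, -60, -300, 0]])

```text
clock: 31.95
position: [0.4774, -0.0731, 0.5591]
tool_rot: [2.748, -0.205, 0.787]
force: [-0.3, 0.5, -2.0]
grip_width: 0.0102
finger_force: 108.3
```

```bash
python3 -c "
from h import *
s=st();tote(s)
i=grab_frame('scene'); t=grab_frame('top')
o=[]
for n,x in(('scene',i),('top',t)):
    u,v=proj(n,[.42,-.07,.45]).astype(int); print(n,u,v); u=np.clip(u,100,540);v=np.clip(v,100,300); o.append(cv2.resize(x[v-100:v+100,u-100:u+100],(400,400)))
cv2.imwrite('pics/s5.png',np.hstack(o))"
```

```text
31.95 q [-0.948 -0.258  0.649  1.739  0.425  1.257 -1.172] p [ 0.4774 -0.0731  0.5591] rpy [ 2.748 -0.205  0.787] toolz [ 0.404 -0.138 -0.904] tooly [ 0.599 -0.707  0.375] tilt 25.3 f [-0.3  0.5 -2. ]
tote tilt 28.3 downhill in tote deg (225=notch diag) 210.547506363872
[ 0.43  -0.071  0.435] [ 0.523 -0.183  0.501] [ 0.604 -0.099  0.53 ] [0.511 0.013 0.464] scene 365 133
top 404 211
```

View pics/s5.png

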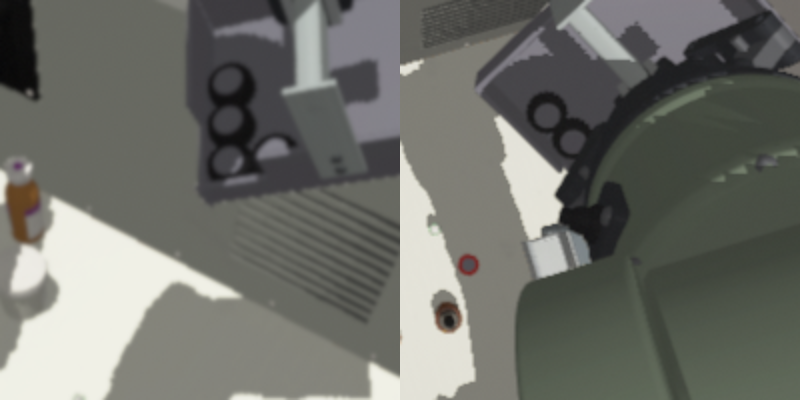

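All four caps sit in the notched corner: in the left view at (228,160), (232,122), (232,82) and (272,150). The tote is tilted about 28° and hangs clear, and the bystanders are undisturbed. I'll settle briefly, check, and hand in.

Request:
move_arm(moves=[[0, 0, 0, 0], [0, 0, 0, 0], [0, 0, 0, 0], [0, 0, 0, 0]])

```text
clock: 32.55
position: [0.4775, -0.0734, 0.5591]
tool_rot: [2.748, -0.205, 0.787]
force: [-0.0, 0.1, -2.9]
grip_width: 0.0103
finger_force: 108.3
```

```bash
python3 -c "
from h import *
s=st();tote(s);print(abs(s['qd']).max());print(bot.job_done())"
```

```text
32.55 q [-0.947 -0.258  0.649  1.739  0.426  1.257 -1.172] p [ 0.4775 -0.0734  0.5591] rpy [ 2.748 -0.205  0.787] toolz [ 0.404 -0.138 -0.904] tooly [ 0.599 -0.708  0.376] tilt 25.3 f [-0.   0.1 -2.9]
tote tilt 28.3 downhill in tote deg (225=notch diag) 210.5478285082909
[ 0.43  -0.071  0.435] [ 0.523 -0.183  0.501] [ 0.604 -0.099  0.53 ] [0.511 0.013 0.464] 0.005263520156784841
the job is handed in; nothing more can be done
None
```

I put the stray cap in the tote and handed the job in at 32.6 s, holding the tote still in the air, its lowest point about 0.43 m above the bench, tilted about 28° (about 14° off the corner's diagonal), with all four caps in the notched corner.

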